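# Find the bead pots that still hold beads and empty them

## Task

Some of the three closed bead pots still hold brass beads: find out which by lifting them and feeling their weight, and tip all the beads out into the red-lined tray. Do not tip a pot that is empty, stand every pot upright on the bench again, and leave the spool, the jar and the brush where they are.

Things in the scene. Friction and masses are not known exactly. Their poses are not given: they have to be found in the camera images.
- pot_1: closed green metal bead pot, the three look alike: 60 wide (y), 88 long (x), roof at z = 65, rib top at z = 94; pouring front at -x. Origin: centre of its underside, below where beads lie; flat foot x -24 to +27; z up. 0.19 kg +-5% empty. Inside it either nothing or two loose brass beads, 26 in diameter, 78 g each (156 g in all), not visible from outside
- pot_1_grip (a point): point to pinch on this pot's wooden grip rib (36 long in x, 12 thick in y, 29 high, on the roof): 12 below the rib's top, 17 above the roof, 8 in front (-x) of the pot's origin, 82 above its underside; axes as the pot's, fingers close along y
- pot_1_lip (a point): middle of this pot's pouring lip, x = -61, z = 30 in the pot's frame, axes as the pot's. A 35 degree chute climbs to it from the floor (z = 4, x = -24). A loose brass flap hinged at the roof's edge hides the mouth; it swings out by itself, hanging 15 below the lip when tipped. Front tipped down about 60 degrees, the beads roll out here (45 is hardly enough)
- pot_2: closed green metal bead pot, the three look alike: 60 wide (y), 88 long (x), roof at z = 65, rib top at z = 94; pouring front at -x. Origin: centre of its underside, below where beads lie; flat foot x -24 to +27; z up. 0.19 kg +-5% empty. Inside it either nothing or two loose brass beads, 26 in diameter, 78 g each (156 g in all), not visible from outside
- pot_2_grip (a point): point to pinch on this pot's wooden grip rib (36 long in x, 12 thick in y, 29 high, on the roof): 12 below the rib's top, 17 above the roof, 8 in front (-x) of the pot's origin, 82 above its underside; axes as the pot's, fingers close along y
- pot_2_lip (a point): middle of this pot's pouring lip, x = -61, z = 30 in the pot's frame, axes as the pot's. A 35 degree chute climbs to it from the floor (z = 4, x = -24). A loose brass flap hinged at the roof's edge hides the mouth; it swings out by itself, hanging 15 below the lip when tipped. Front tipped down about 60 degrees, the beads roll out here (45 is hardly enough)
- pot_3: closed green metal bead pot, the three look alike: 60 wide (y), 88 long (x), roof at z = 65, rib top at z = 94; pouring front at -x. Origin: centre of its underside, below where beads lie; flat foot x -24 to +27; z up. 0.19 kg +-5% empty. Inside it either nothing or two loose brass beads, 26 in diameter, 78 g each (156 g in all), not visible from outside
- pot_3_grip (a point): point to pinch on this pot's wooden grip rib (36 long in x, 12 thick in y, 29 high, on the roof): 12 below the rib's top, 17 above the roof, 8 in front (-x) of the pot's origin, 82 above its underside; axes as the pot's, fingers close along y
- pot_3_lip (a point): middle of this pot's pouring lip, x = -61, z = 30 in the pot's frame, axes as the pot's. A 35 degree chute climbs to it from the floor (z = 4, x = -24). A loose brass flap hinged at the roof's edge hides the mouth; it swings out by itself, hanging 15 below the lip when tipped. Front tipped down about 60 degrees, the beads roll out here (45 is hardly enough)
- tray: fixed wooden jewellery-box tray lined in red, open on top, 170 (x) by 200 (y) outside, walls 6 thick and 38 high, inner floor 10 above the bench; origin at the centre of its underside, z up
- tray_in (a point): centre of the tray's red inner floor, 10 above the bench
- spool: blue thread spool standing on the bench, diameter 40, height 44, 50 g; origin at the centre of its underside; bystander
- jar: amber jar with black cap, diameter 50, height 60, 0.16 kg; origin at the centre of its underside; bystander
- brush: small brush lying on the bench, 150 long along its x, handle to -x; origin at the middle of its length, on the bench; bystander
Things that resemble listed ones, but are neither listed nor needed, are in the scene too. Leave any pink look-alike of the pot_1 alone. What is shaped like the pot_2 but blue is not meant.

How it is judged (in metres and radians):
At the end, for the whole second after the job is handed in: every bead lies on the tray's floor inside its walls, and all three pots stand upright (within 6 degrees) and still on the bench, not on the tray (x of bead_1_c0 in the frame of tray between -0.075 and 0.075 m and y of bead_1_c0 in the frame of tray between -0.09 and 0.09 m and height (world z) of each of bead_1_c0, bead_2_c0, bead_3_c0, bead_4_c0 below 0.03 m and x of bead_2_c0 in the frame of tray between -0.075 and 0.075 m and y of bead_2_c0 in the frame of tray between -0.09 and 0.09 m and x of bead_3_c0 in the frame of tray between -0.075 and 0.075 m and y of bead_3_c0 in the frame of tray between -0.09 and 0.09 m and x of bead_4_c0 in the frame of tray between -0.075 and 0.075 m and y of bead_4_c0 in the frame of tray between -0.09 and 0.09 m and angle between each of pot_1, pot_2, pot_3's own z axis and vertical below 0.1 rad and height (world z) of pot_1 between -0.004 and 0.005 m and linear speed of each of pot_1, pot_2, pot_3 below 0.03 m/s and height (world z) of pot_2 between -0.004 and 0.005 m and height (world z) of pot_3 between -0.004 and 0.005 m); the robot touches nothing.
It fails at once if a pot that held no beads is tipped by more than 30 degrees ((angle between pot_1's own z axis and vertical above 0.524 rad and horizontal distance between home_1_c0 and mark_e_c0 below 0.02 m) or (angle between pot_2's own z axis and vertical above 0.524 rad and horizontal distance between home_2_c0 and mark_e_c0 below 0.02 m) or (angle between pot_3's own z axis and vertical above 0.524 rad and horizontal distance between home_3_c0 and mark_e_c0 below 0.02 m)).
It fails at once if the spool, the jar or the brush is pushed by more than 30 mm (distance of any of spool, jar, brush from where it was at the start of the episode above 0.03 m).
It also fails if it takes over 72 s, if anything falls off the work surface, if the arm or the gripper's body presses on something with over 40 N, if the wrist force passes 120 N, or if a joint passes its speed limit or range.

## Robot

A 7-joint arm with a two-finger parallel gripper is mounted at the origin on the work surface. World frame = base frame: x ahead of the robot, y to its left, z up, the work surface at z = 0. Lengths are in m, angles in degrees, forces in N, time in s.
With the tool pointing down it reaches from about 0.425 to 0.875 m from the base axis. Payload 4.7 kg.
Tool frame: the origin (TCP) lies between the finger pads; the fingertips stand env.finger_overhang ahead of it and the grasp point (between the pads) lies 5 mm behind it (env.finger_overhang is the distance from the TCP to the fingertips, in m); z points along the fingers, y is the line along which they close (so a half turn about z gives the same grasp; the last joint's range is limited). The gripper opens to 87 mm and grips with 3 to 60 N. Pads are 19 mm wide; open, the fingers measure 117 mm over their backs; the gripper's body (75 mm by 190 mm) begins 51 mm behind the grasp point.
Start: joints at [-75.911, 18.392, -4.016, 83.108, 1.295, 78.541, -3.26], TCP at [0.149, 0.633, 0.237] pointing down, gripper open.
Joint ranges: [-163.93, 163.93], [-17.29, 119.83], [-79.2, 71.16], [3.27, 140.29], [-89.18, 269.18], [5.43, 117.66], [-154.24, 154.24]. Speed limits (degrees/s): [147.25, 147.25, 180, 180, 180, 180, 180].

## Interface

Orientations are given as [roll, pitch, yaw] about the fixed x, y, z axes, in that order (R = Rz(yaw) Ry(pitch) Rx(roll)).
In Python, from cell import telemetry, eyes, env, models gives the robot as it stands. The module is installed in compiled form; this text tells all that it offers.
- The arm moves only by the tool drive_tool, never from a script. Its arguments are lists of equal length, an entry for each row: "angular": the turn, a rotation vector about the tool's x, y, z in rad, a list of three; "delta_pos": the shift along the tool's x, y, z in cm, a list of three; "gripper": the finger opening in cm, from 0 to 8.7. A call has 1 to 20 rows; each row shifts and turns the commanded pose from where the row before left it, along the tool's axes as they then stand; what a row does not reach is not made up. A row lasts 1/10 s, in which the tool goes at most 50 mm and 8.59 degrees, less where a joint would pass 70% of its speed; a pose out of reach is approached as far as the arm can. A call with a gripper value outside its range is refused whole. The fingers move at their own pace and stop on an object; "squeeze" is the grip in N (left out, the last holds). Time passes only in rows, so rows that do not move let the fingers close. It gives the time, the measured TCP pose, the force, the opening and the grip force at its end, in the units of the state.
- telemetry.get_obs(): the state, without advancing time (a new reading comes with each control period).
- eyes.read_camera(name): name is "scene" or "top" or "wrist"; returns a dict with "pixels" (480x640x3 uint8, red, green, blue), "mtx" (3x3 intrinsics, pixels), "D" ([k1, k2, p1, p2, k3] as OpenCV has them; the pictures are not rectified), "origin" and "orientation" of the camera in the world. Camera axes: x right, y down, z forward; pixel columns grow to the right and rows downward; lengths in m; the calibration is good to about 2 mm. A picture is of the moment at which its call begins. There is no depth.
- env.sign_off(): hands the job in; it is judged then, once.
Trained networks look in a picture, given as the dict that the camera call returned (one of the last four; its "shot" number tells which), for a name from the list of things; names that differ only in an ending like _2 or _b are one class to them, and where a whole thing is asked for, a point or a joint stands for the part that bears it (a point fixed in the world has none). Each returns a list of dicts, best first, with "p" (0 to 1); they miss things now and then, are a little off and sometimes report something else, mostly with a low value. They report only what shows in the picture. A call takes as long as a camera call. They do not tell look-alikes from the thing itself.
- models.search_frame(picture, target): "centre" ([column, row] in pixels, amid what is visible of it).
- models.cut_out(picture, target): "pixels" (480x640 bool, what is visible of it) and "centre" ([column, row] in pixels, amid what is visible of it).
The state is a dict: "time_s": time; "qpos": joint angles; "joint_velocities": joint speeds; "effort": joint torques, N m; "tool_pos": TCP position; "tool_rot": TCP orientation; "force": force on the tool from outside, world axes, zero at the start; "wrist_torque": the same for the moment, N m; "grip_width": finger opening in m; "grasp_force": force on a finger pad.
Only numpy, scipy, OpenCV 4.12 (cv2) and the standard library are available. Lean on these libraries where they do the work, as an engineer would, in place of code of your own. Each camera call takes 0.05 s, during which the arm holds its last target. There are 200 camera calls.

## Working session

There is one attempt and no reset: what is moved stays moved. The work goes in short steps, Python scripts to look and compute and a tool call to move; the robot and the scene stay as the last step left them, time stands still between calls to the robot, and variables do not carry over. Pictures are saved under pics/ and viewed, at most 11 in all, crops included, and the job is handed in when it is done.

Besides the shell and the picture viewer there is one more tool, called after "Request:" by a JSON object that holds its "method" and its "body". drive_tool: Moves the arm, as the interface text tells. Its arguments: {"type":"object","properties":{"angular":{"type":"array","items":{"type":"array","items":{"type":"number"}}},"delta_pos":{"type":"array","items":{"type":"array","items":{"type":"number"}}},"gripper":{"type":"array","items":{"type":"number"}},"squeeze":{"type":"number"}},"required":["angular","delta_pos","gripper"]}

```bash
mkdir -p pics
cat > h.py <<'E'
import numpy as np, cv2
from cell import telemetry, eyes, env, models
from scipy.spatial.transform import Rotation as R
def camR(im):
    o=np.array(im["orientation"],float)
    if o.shape==(3,3): return o
    if o.size==3: return R.from_euler('xyz',o,degrees=True).as_matrix()
    return R.from_quat(o).as_matrix()
def ray(im,px):
    u=cv2.undistortPoints(np.array([[px]],float),np.array(im["mtx"]),np.array(im["D"]))[0,0]
    return np.array(im["origin"]),camR(im)@np.array([u[0],u[1],1])
def at_z(im,px,z):
    o,d=ray(im,px); return o+d*(z-o[2])/d[2]
def proj(im,P):
    r=camR(im).T; rv=cv2.Rodrigues(r)[0]
    return cv2.projectPoints(np.array(P,float).reshape(-1,1,3),rv,-r@np.array(im["origin"]),np.array(im["mtx"]),np.array(im["D"]))[0][:,0]
def save(im,n): cv2.imwrite("pics/"+n,cv2.cvtColor(im["pixels"],cv2.COLOR_RGB2BGR))
E
python3 - <<'E'
from h import *
print(telemetry.get_obs(), env.finger_overhang)
for c in ("top","scene"):
    im=eyes.read_camera(c); save(im,c+"0.png"); print(c,im["origin"],im["orientation"])
    for t in ("pot_1","pot_1_grip","pot_1_lip","tray","spool","jar","brush"):
        print(t,[(np.round(d["centre"]),round(d["p"],2),np.round(at_z(im,d["centre"],{"pot_1":.05,"pot_1_grip":.082,"pot_1_lip":.03}.get(t,.02)),3)) for d in models.search_frame(im,t)])
E
```

```text
{'time_s': 0.0, 'qpos': array([-75.91127729,  18.43736707,  -4.01428801,  83.17409883,
         1.29325979,  78.54002735,  -3.25958515]), 'joint_velocities': array([ 0.04115696,  0.04996724,  0.09779991, -0.01357899, -0.0269215 ,
       -0.07818809, -0.06452818]), 'effort': array([ 8.70817366e-04, -4.91294324e+01, -4.03561899e-01, -3.12526417e+01,
       -6.40653865e-02,  4.36762290e-02,  1.58365160e-04]), 'tool_pos': array([0.14925309, 0.63210142, 0.23548752]), 'tool_rot': array([-1.79893645e+02,  4.39232420e-03,  1.66719901e+02]), 'force': array([-0.36931009, -1.09093887,  0.47516709]), 'wrist_torque': array([-0.06172691, -0.02602577,  0.00807298]), 'grasp_force': 0.0, 'grip_width': 0.08707299347629303} 0.014
top [0.50229044 0.03322642 0.9023395 ] [-175.58144159   -2.31729095  -89.77921296]
pot_1 [(array([316., 300.]), 0.94, array([ 0.453, -0.002,  0.05 ])), (array([153., 293.]), 0.72, array([0.464, 0.283, 0.05 ])), (array([376., 348.]), 0.7, array([ 0.37 , -0.109,  0.05 ])), (array([282., 206.]), 0.7, array([0.62 , 0.059, 0.05 ])), (array([240., 120.]), 0.66, array([0.777, 0.137, 
[... 943 characters left out ...]
3., 384.]), 0.62, array([0.784, 0.143, 0.05 ]))]
pot_1_grip [(array([350., 232.]), 0.85, array([0.493, 0.043, 0.082])), (array([346., 190.]), 0.78, array([ 0.408, -0.063,  0.082]))]
pot_1_lip [(array([348., 190.]), 0.97, array([ 0.348, -0.126,  0.03 ])), (array([350., 234.]), 0.68, array([ 0.446, -0.008,  0.03 ]))]
tray [(array([291., 296.]), 0.62, array([0.615, 0.045, 0.02 ])), (array([351., 234.]), 0.34, array([ 0.436, -0.017,  0.02 ]))]
spool [(array([454., 276.]), 0.94, array([0.387, 0.177, 0.02 ]))]
jar [(array([345., 413.]), 0.82, array([0.684, 0.248, 0.02 ]))]
brush [(array([203., 304.]), 0.56, array([ 0.729, -0.028,  0.02 ])), (array([294., 291.]), 0.3, array([0.606, 0.039, 0.02 ]))]
```

View pictures.

View pics/top0.png

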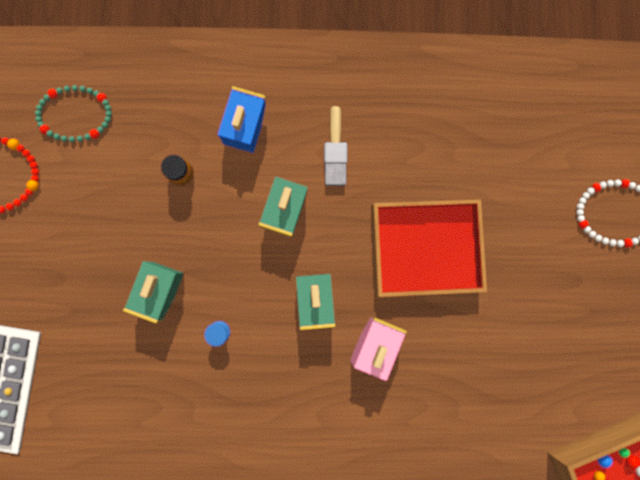

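View pics/scene0.png

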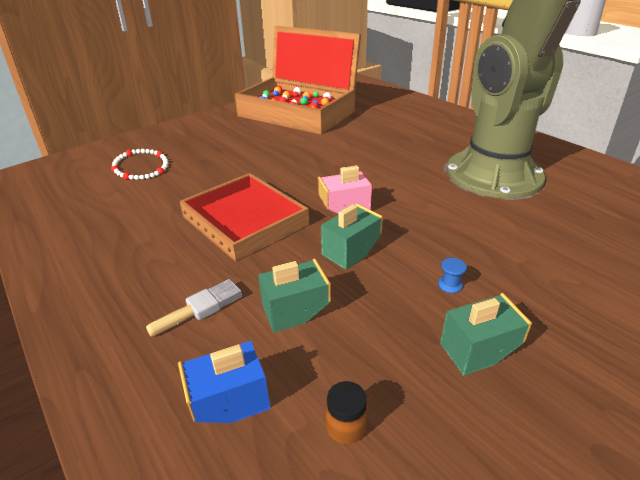

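Three green pots show at top-image (153,292), (283,206) and (316,301). They're the ones meant. The pink one (376,348) and the blue one (241,120) are look-alikes. The flap's brass edges face the robot (image bottom). The tray is at (429,249). Next: measure the ribs and make the confirming crop.

```bash
cat > fit.py <<'E'
from h import *
from scipy.optimize import minimize
def pots(ims, guesses):
    """fit rib box (36x12x29, z .065-.094) + roof to colours; returns x,y,yaw of pot origin"""
    out=[]
    for g in guesses:
        res=[]
        for im in ims:
            hsv=cv2.cvtColor(im["pixels"],cv2.COLOR_RGB2HSV).astype(int)
            c=proj(im,[[g[0],g[1],.085]])[0]
            m=((hsv[...,0]>=12)&(hsv[...,0]<=30)&(hsv[...,1]>60)&(hsv[...,1]<185)&(hsv[...,2]>140)).astype(np.uint8)
            yy,xx=np.mgrid[:480,:640]; m[np.hypot(xx-c[0],yy-c[1])>g[3]]=0
            n,l,s,ce=cv2.connectedComponentsWithStats(m)
            if n<2: continue
            k=1+np.argmax(s[1:,4]); res.append((im,(l==k).astype(np.uint8)*255,s[k],ce[k]))
        def box(p):
            w=R.from_euler('z',p[2],degrees=True).as_matrix()
            P=np.array([[x,y,z] for x in (-.026,.010) for y in (-.006,.006) for z in (.065,.094)])
            return P@w.T+[p[0],p[1],0]
        def cost(p):
            e=0
            for im,m,s,_ in res:
                q=proj(im,box(p)); S=4
                x0,y0=s[0]-8,s[1]-8; W,H=s[2]+16,s[3]+16
                M=cv2.resize(m[max(y0,0):y0+H,max(x0,0):x0+W],None,fx=S,fy=S,interpolation=cv2.INTER_LINEAR)
                T=np.zeros_like(M); cv2.fillConvexPoly(T,np.round(cv2.convexHull(((q-[max(x0,0),max(y0,0)]+.5)*S).astype(np.float32))).astype(np.int32),255)
                e+=np.abs(M.astype(float)-T).sum()/max(M.sum(),1.)
            return e
        best=None
        for dy in (-12,0,12):
            r=minimize(cost,[g[0],g[1],g[2]+dy],method='Nelder-Mead',options=dict(initial_simplex=[[g[0]-.01,g[1],g[2]+dy],[g[0]+.01,g[1]+.01,g[2]+dy],[g[0],g[1]-.01,g[2]+dy+10],[g[0],g[1],g[2]+dy-10]],maxiter=200))
            if best is None or r.fun<best.fun: best=r
        out.append((best.x,best.fun/len(res),[tuple(r[2][:5]) for r in res]))
    return out
E
python3 - <<'E'
from fit import *
t=eyes.read_camera("top"); s=eyes.read_camera("scene")
G=[(.47,.285,-18,16),(.625,.055,-15,16),(.455,0,0,16)]
for nm,ims in (("top",[t]),("scene",[s]),("both",[t,s])):
    for p,e,bb in pots(ims,G): print(nm,np.round(p,4),round(e,2),bb)
# tray inner corners from red mask
h=cv2.cvtColor(t["pixels"],cv2.COLOR_RGB2HSV); m=(((h[...,0]<6)|(h[...,0]>174))&(h[...,1]>180)).astype(np.uint8)
m[:, :360]=0; m[:,500:]=0; m[310:]=0
c=max(cv2.findContours(m,0,2)[0],key=cv2.contourArea); b=cv2.boxPoints(cv2.minAreaRect(c)); print("tray",[np.round(at_z(t,q,.02),3) for q in b])
b=t["pixels"][180:340,110:350]; cv2.imwrite("pics/crop.png",cv2.cvtColor(cv2.resize(b,None,fx=3.3,fy=3.3,interpolation=2),cv2.COLOR_RGB2BGR))
E
```

```text
top [  0.4852   0.2824 -24.3535] 0.45 [(np.int32(140), np.int32(275), np.int32(16), np.int32(23), np.int32(190))]
top [  0.6385   0.0515 -17.8906] 0.14 [(np.int32(278), np.int32(187), np.int32(14), np.int32(22), np.int32(176))]
top [4.7070e-01 1.3000e-03 4.5755e+00] 0.11 [(np.int32(311), np.int32(285), np.int32(9), np.int32(23), np.int32(183))]
scene [ 0.4812  0.2809 -9.8962] 0.36 [(np.int32(474), np.int32(298), np.int32(26), np.int32(24), np.int32(449))]
scene [  0.6346   0.0488 -29.1249] 0.16 [(np.int32(272), np.int32(261), np.int32(27), np.int32(23), np.int32(480))]
scene [4.68100e-01 1.10000e-03 1.04531e+01] 0.25 [(np.int32(338), np.int32(204), np.int32(29), np.int32(23), np.int32(337))]
both [  0.4858   0.2827 -10.4214] 0.46 [(np.int32(140), np.int32(275), np.int32(16), np.int32(23), np.int32(190)), (np.int32(474), np.int32(298), np.int32(26), np.int32(24), np.int32(449))]
both [  0.637    0.0518 -17.5033] 0.18 [(np.int32(278), np.int32(187), np.int32(14), np.int32(22), np.int32(176)), (np.int32(272), np.int32(261), np.int32(27), np.int32(23), np.int32(480))]
both [4.7040e-01 1.2000e-03 5.1621e+00] 0.2 [(np.int32(311), np.int32(285), np.int32(9), np.int32(23), np.int32(183)), (np.int32(338), np.int32(204), np.int32(29), np.int32(23), np.int32(337))]
tray [array([ 0.624, -0.119,  0.02 ]), array([ 0.635, -0.309,  0.02 ]), array([ 0.476, -0.313,  0.02 ]), array([ 0.467, -0.126,  0.02 ])]
```

View pics/crop.png

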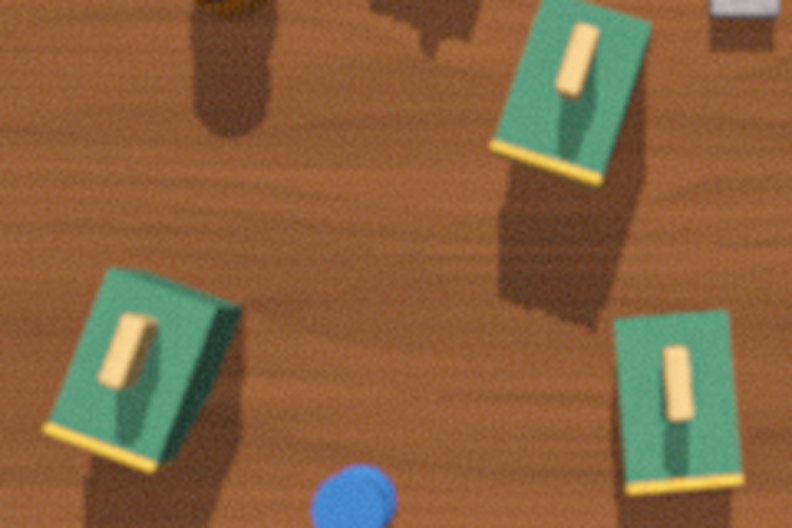

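Crop: the green pots' ribs are at crop (125,350), (578,60) and (678,383). Brass edges are at the bottom, giving yaws of about -20, -18 and +4. All three are confirmed. Moving above pot A (left).

Request:
{"method": "drive_tool", "body": {"angular": [[0, 0, 0], [0, 0, 0], [0, 0, 0], [0, 0, 0], [0, 0, 0], [0, 0, 0], [0, 0, 0], [0, 0, 0], [0, 0, 0], [0, 0, 0], [0, 0, 0.117], [0, 0, 0]], "delta_pos": [[-4, -2.62, 0.75], [-4, -2.62, 0.75], [-4, -2.62, 0.75], [-4, -2.62, 0.75], [-4, -2.62, 0.75], [-4, -2.62, 0.75], [-4, -2.62, 0.75], [-4, -2.62, 0.75], [-4, -2.62, 0.75], [-4, -2.62, 0.75], [0, 0, 0], [0, 0, 0]], "gripper": [5, 5, 5, 5, 5, 5, 5, 5, 5, 5, 5, 5], "squeeze": 45}}

```text
time_s: 2.1
tool_pos: [0.4794, 0.2843, 0.1614]
tool_rot: [-180.0, -0.0, 159.8]
force: [-0.8, 0.4, 0.9]
grip_width: 0.0498
grasp_force: 0.0
```

```bash
cat >> h.py <<'E'
def togo(tcp):
    s=telemetry.get_obs(); r=R.from_euler('xyz',s["tool_rot"],degrees=True)
    print("t",round(s["time_s"],2),"pos",np.round(s["tool_pos"],4),"rot",np.round(s["tool_rot"],1),"F",np.round(s["force"],2),"w",round(s["grip_width"],4))
    print("delta cm (tool axes)",np.round(100*r.inv().apply(np.array(tcp)-s["tool_pos"]),2))
E
python3 - <<'E'
from fit import *
w=eyes.read_camera("wrist"); save(w,"w1.png")
print(w["origin"],w["orientation"])
for p,e,bb in pots([w],[(.485,.2825,-20,120)]): print(np.round(p,4),round(e,2),bb)
togo([.4775,.285,.083])
E
```

```text
[0.40772987 0.31008063 0.30911588] [ 1.63853751e+02 -6.99044520e-02  6.97268108e+01]
[  0.493    0.3222 -55.5954] 0.86 [(np.int32(208), np.int32(158), np.int32(240), np.int32(174), np.int32(17979))]
t 2.15 pos [0.4784 0.2859 0.1616] rot [180.   -0.  160.1] F [-1.    0.21 -0.76] w 0.05
delta cm (tool axes) [ 0.05 -0.12  7.86]
```

View pics/w1.png

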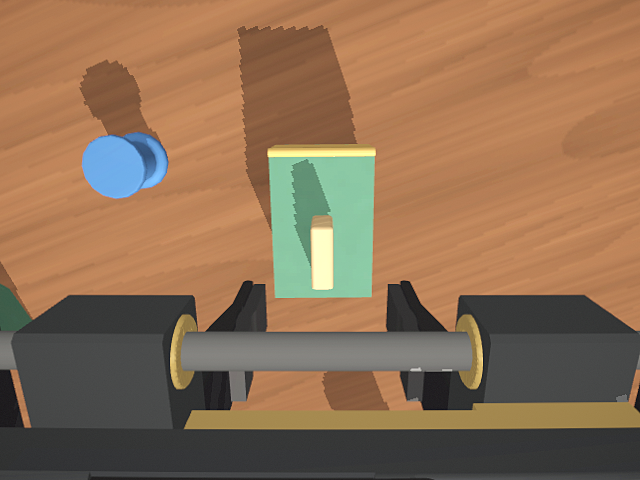

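The wrist view shows the green pot squarely aligned. The rib top spans (322,224)–(322,290) and the fingers are at columns 265 and 387. Checking the rib centre along x, then descending.

Run:
```python
from h import *
w=eyes.read_camera("wrist")
for q in ((322,227),(322,290)): print(at_z(w,q,.094))
```

```text
[0.45916787 0.29030844 0.094     ]
[0.49252511 0.27810366 0.094     ]
```

Request:
{"method": "drive_tool", "body": {"angular": [[0, 0, 0], [0, 0, 0], [0, 0, 0], [0, 0, 0], [0, 0, 0], [0, 0, 0], [0, 0, 0], [0, 0, 0], [0, 0, 0]], "delta_pos": [[0.2, 0, 3], [0, 0, 3], [0, 0, 1.2], [0, 0, 0.6], [0, 0, 0], [0, 0, 0], [0, 0, 0], [0, 0, 0], [0, 0, 0]], "gripper": [5, 5, 5, 5, 0.5, 0.5, 0.5, 0.5, 0.5], "squeeze": 45}}

```text
time_s: 3.1
tool_pos: [0.4769, 0.2865, 0.0842]
tool_rot: [180.0, 0.0, 160.0]
force: [-0.6, -1.8, 1.7]
grip_width: 0.0181
grasp_force: 0.9
```

Run:
```python
from h import *
togo([.4775,.285,.083]); F=[]
for i in range(6): eyes.read_camera("top"); s=telemetry.get_obs(); F.append(np.r_[s["force"],s["effort"][[1,3]],s["grasp_force"]])
print(np.round(np.mean(F,0),2),np.round(np.std(F,0),2))
```

```text
t 3.1 pos [0.4769 0.2865 0.0842] rot [180.   0. 160.] F [-0.64 -1.76  1.75] w 0.0181
delta cm (tool axes) [-0.11 -0.12  0.12]
[ -0.19  -0.71  -1.5  -41.16 -28.16  37.6 ] [ 0.46  1.09  1.39  0.89  0.31 16.36]
```

Request:
{"method": "drive_tool", "body": {"angular": [[0, 0, 0], [0, 0, 0], [0, 0, 0], [0, 0, 0], [0, 0, 0], [0, 0, 0]], "delta_pos": [[0, 0, -1], [0, 0, -2], [0, 0, -2], [0, 0, -1], [0, 0, 0], [0, 0, 0]], "gripper": [0.5, 0.5, 0.5, 0.5, 0.5, 0.5]}}

```text
time_s: 4.0
tool_pos: [0.4762, 0.2863, 0.1431]
tool_rot: [-180.0, -0.0, 160.0]
force: [-1.2, -0.5, -2.9]
grip_width: 0.0117
grasp_force: 44.9
```

```bash
cat > weigh.py <<'E'
from h import *
F=[]
for i in range(18): im=eyes.read_camera("top"); s=telemetry.get_obs(); F.append(np.r_[s["force"],s["wrist_torque"],s["effort"][[1,3]],s["grasp_force"],s["grip_width"]])
print(s["time_s"],s["tool_pos"],np.round(np.mean(F,0),3),np.round(np.std(F,0),2))
E
python3 weigh.py
```

```text
4.9 [0.47660401 0.286484   0.14363576] [ 1.9400e-01 -3.9000e-02 -3.4020e+00  1.0000e-03  1.6000e-02 -3.0000e-03
 -4.0251e+01 -3.0616e+01  4.4913e+01  1.2000e-02] [0.41 0.5  0.53 0.03 0.04 0.04 0.21 0.16 0.   0.  ]
```

Pot A weighs 3.40 N, about 0.346 kg, so it is full. Carrying it to the tray, keeping the pot facing radially at about -20°.

Request:
{"method": "drive_tool", "body": {"angular": [[0, 0, 0], [0, 0, 0], [0, 0, 0], [0, 0, 0], [0, 0, 0], [0, 0, 0], [0, 0, 0], [0, 0, 0], [0, 0, 0], [0, 0, 0], [0, 0, 0], [0, 0, 0], [0, 0, 0], [0, 0, 0], [0, 0, 0], [0, 0, 0], [0, 0, 0], [0, 0, 0], [0, 0, 0]], "delta_pos": [[0, 0, -2], [-0.58, -1.03, -2], [-1.15, -2.06, -1.6], [-1.92, -3.43, 0], [-1.92, -3.43, 0], [-1.92, -3.43, 0], [-1.92, -3.43, 0], [-1.92, -3.43, 0], [-1.92, -3.43, 0], [-1.92, -3.43, 0], [-1.92, -3.43, 0], [-1.92, -3.43, 0], [-1.92, -3.43, 0], [-1.92, -3.43, 0], [-1.35, -2.4, 0], [-0.77, -1.37, 0], [0, 0, 2.5], [0, 0, 2.5], [0, 0, 1]], "gripper": [0.5, 0.5, 0.5, 0.5, 0.5, 0.5, 0.5, 0.5, 0.5, 0.5, 0.5, 0.5, 0.5, 0.5, 0.5, 0.5, 0.5, 0.5, 0.5]}}

```text
time_s: 6.8
tool_pos: [0.5574, -0.2172, 0.137]
tool_rot: [-180.0, -0.2, 160.0]
force: [0.4, 0.1, -3.8]
grip_width: 0.012
grasp_force: 44.9
```

Request:
{"method": "drive_tool", "body": {"angular": [[0, -0.07, 0], [0, -0.14, 0], [0, -0.14, 0], [0, -0.14, 0], [0, -0.07, 0], [0, 0, 0]], "delta_pos": [[0, 0, 0], [0, 0, 0], [0, 0, 0], [0, 0, 0], [0, 0, 0], [0, 0, 0]], "gripper": [0.5, 0.5, 0.5, 0.5, 0.5, 0.5]}}

```text
time_s: 7.4
tool_pos: [0.5557, -0.2164, 0.1377]
tool_rot: [179.9, 31.8, 160.0]
force: [0.1, -1.1, -3.9]
grip_width: 0.0113
grasp_force: 44.9
```

Run:
```python
from h import *
print(np.round(telemetry.get_obs()["qpos"],1)); togo([.559,-.218,.14])
s=eyes.read_camera("scene"); t=eyes.read_camera("top")
im=np.hstack([s["pixels"][80:380,120:520],t["pixels"][100:400,240:640]])
save(dict(pixels=im),"p2.png")
```

```text
[-18.7  -5.1  36.1 126.7   8.9  25.8  81.2]
t 7.4 pos [ 0.5557 -0.2164  0.1377] rot [179.9  31.8 160. ] F [ 0.08 -1.13 -3.88] w 0.0113
delta cm (tool axes) [-0.43 -0.04 -0.  ]
```

View pics/p2.png

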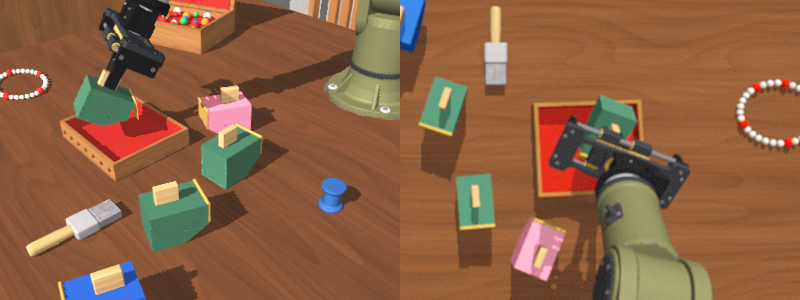

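The picture shows the held pot tilted over the tray, front still above the red floor. The arm is folding toward its limits (j2, j4, j6), so I'll turn it about the vertical and pour sideways (front toward +y).

Request:
{"method": "drive_tool", "body": {"angular": [[0.074, 0, 0.119], [0.074, 0, 0.119], [0.074, 0, 0.119], [0.074, 0, 0.119], [0.074, 0, 0.119], [0.074, 0, 0.119], [0.074, 0, 0.119], [0.074, 0, 0.119], [0.074, 0, 0.119], [0, 0, 0]], "delta_pos": [[0, 0, 0], [0, 0, 0], [0, 0, 0], [0, 0, 0], [0, 0, 0], [0, 0, 0], [0, 0, 0], [0, 0, 0], [0, 0, 0], [0, 0, 0]], "gripper": [0.5, 0.5, 0.5, 0.5, 0.5, 0.5, 0.5, 0.5, 0.5, 0.5]}}

```text
time_s: 8.5
tool_pos: [0.5621, -0.2151, 0.1383]
tool_rot: [-179.8, 31.6, 95.8]
force: [0.4, 0.1, -3.2]
grip_width: 0.0118
grasp_force: 44.9
```

Run:
```python
from h import *
print(np.round(telemetry.get_obs()["qpos"],1)); togo([.551,-.223,.137])
```

```text
[-20.6  13.5  23.6 108.8  30.9  58.3  -8.5]
t 8.5 pos [ 0.5621 -0.2151  0.1383] rot [-179.8   31.6   95.8] F [ 0.4   0.07 -3.19] w 0.0118
delta cm (tool axes) [-0.51 -1.18  0.47]
```

Request:
{"method": "drive_tool", "body": {"angular": [[0, -0.1, 0], [0, -0.14, 0], [0, -0.14, 0], [0, -0.14, 0], [0, -0.1, 0], [0, 0, 0], [0, 0, 0], [0, 0, 0], [0, 0, 0], [0, 0, 0]], "delta_pos": [[-0.5, -1.2, 0.5], [0, 0, 0], [0, 0, 0], [0, 0, 0], [0, 0, 0], [0, 0, 0], [0, 0, 0], [0, 0, 0], [0, 0, 0], [0, 0, 0]], "gripper": [0.5, 0.5, 0.5, 0.5, 0.5, 0.5, 0.5, 0.5, 0.5, 0.5]}}

```text
time_s: 9.5
tool_pos: [0.5466, -0.2256, 0.1372]
tool_rot: [-179.6, 67.0, 95.9]
force: [0.4, -0.3, -2.1]
grip_width: 0.0116
grasp_force: 45.0
```

```bash
python3 - <<'E'
from h import *
print(np.round(telemetry.get_obs()["qpos"],1)); togo([.551,-.223,.137])
s=eyes.read_camera("scene"); t=eyes.read_camera("top")
im=np.hstack([s["pixels"][80:380,120:520],t["pixels"][100:400,240:640]])
save(dict(pixels=im),"p3.png")
E
python3 weigh.py
```

```text
[-36.   27.2  25.4 116.3  61.3  68.8 -46.4]
t 9.5 pos [ 0.5466 -0.2256  0.1372] rot [-179.6   67.    95.9] F [ 0.36 -0.3  -2.1 ] w 0.0116
delta cm (tool axes) [ 0.1   0.47 -0.19]
10.5 [ 0.54636575 -0.22487896  0.13623627] [ 3.8200e-01  7.0000e-03 -2.0050e+00  1.4940e+00  1.9600e-01  8.0000e-03
 -4.0250e+01 -1.9407e+01  4.4968e+01  1.2000e-02] [0.34 0.4  0.49 0.03 0.03 0.03 0.05 0.03 0.   0.  ]
```

View pics/p3.png

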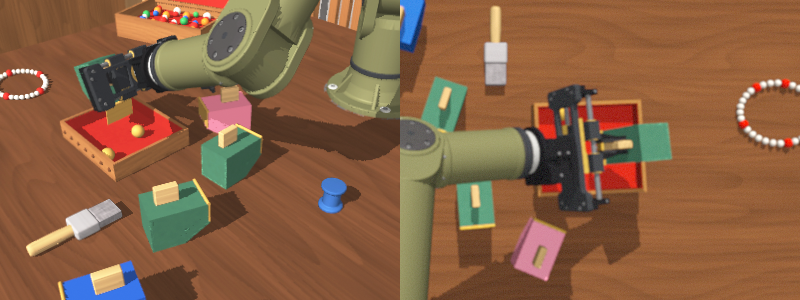

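Both beads lie in the tray (scene crop (137,131) and (107,153)), and the pot now weighs 2.0 N, which is empty. Untilting, then standing the pot at the free spot beyond the tray (-y).

Request:
{"method": "drive_tool", "body": {"angular": [[0, 0, 0], [0, 0, 0], [0, 0.1, 0], [0, 0.14, 0], [0, 0.14, 0], [0, 0.14, 0], [0, 0.14, 0], [0, 0.14, 0], [0, 0.14, 0], [0, 0.14, 0], [0, 0.09, 0], [0, 0, 0], [0, 0, 0], [0, 0, 0], [0, 0, 0], [0, 0, 0], [0, 0, 0], [0, 0, 0]], "delta_pos": [[-3.0, 0, -1.3], [-3.0, 0, -1.3], [0, 0, 0], [0, 0, 0], [0, 0, 0], [0, 0, 0], [0, 0, 0], [0, 0, 0], [0, 0, 0], [0, 0, 0], [0, 0, 0], [-1.8, -0.66, 0], [-3.6, -1.32, 0], [-3.6, -1.32, 0], [-3.6, -1.32, 0], [-3.6, -1.32, 0], [-1.8, -0.66, 0], [0, 0, 0]], "gripper": [0.5, 0.5, 0.5, 0.5, 0.5, 0.5, 0.5, 0.5, 0.5, 0.5, 0.5, 0.5, 0.5, 0.5, 0.5, 0.5, 0.5, 0.5]}}

```text
time_s: 12.3
tool_pos: [0.4947, -0.4141, 0.2019]
tool_rot: [-179.5, 0.2, 95.2]
force: [-0.9, 0.2, -1.7]
grip_width: 0.0115
grasp_force: 45.0
```

Run:
```python
from h import *
print(np.round(telemetry.get_obs()["qpos"],1)); togo([.499,-.412,.086])
s=eyes.read_camera("scene"); t=eyes.read_camera("top")
im=np.hstack([s["pixels"][80:380,80:480],t["pixels"][100:400,240:640]])
save(dict(pixels=im),"p4.png")
```

```text
[  9.3  21.4  36.1  87.6 -12.3  75.4  51.9]
t 12.3 pos [ 0.4947 -0.4141  0.2019] rot [-179.5    0.2   95.2] F [-0.94  0.16 -1.69] w 0.0115
delta cm (tool axes) [ 0.21  0.56 11.59]
```

View pics/p4.png

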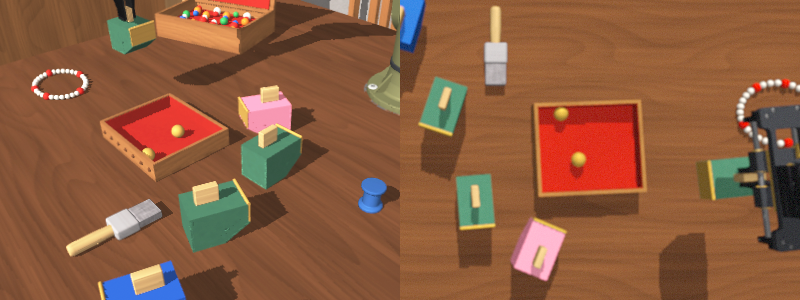

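Picture: the pot hangs level beyond the tray, front toward the tray. The beads are at top-crop (561,114) and (578,160), inside the tray. Lowering and releasing.

Request:
{"method": "drive_tool", "body": {"angular": [[0, 0, 0], [0, 0, 0], [0, 0, 0], [0, 0, 0], [0, 0, 0], [0, 0, 0], [0, 0, 0], [0, 0, 0], [0, 0, 0], [0, 0, 0], [0, 0, 0], [0, 0, 0]], "delta_pos": [[0, 0, 3], [0, 0, 4], [0, 0, 2.7], [0, 0, 1.3], [0, 0, 0.5], [0, 0, 0.1], [0, 0, 0], [0, 0, 0], [0, 0, 0], [0, 0, -1.5], [0, 0, -4], [0, 0, -4]], "gripper": [0.5, 0.5, 0.5, 0.5, 0.5, 0.5, 0.5, 4, 4, 5, 5, 5]}}

```text
time_s: 13.6
tool_pos: [0.4981, -0.4098, 0.1832]
tool_rot: [-179.7, 0.1, 95.6]
force: [0.4, -0.3, 1.0]
grip_width: 0.0436
grasp_force: 0.0
```

Request:
{"method": "drive_tool", "body": {"angular": [[0, 0, 0], [0, 0, 0], [0, 0, 0], [0, 0, 0], [0, 0, 0], [0, 0, 0], [0, 0, 0], [0, 0, 0], [0, 0, 0], [0, 0, 0]], "delta_pos": [[4.1, 0, -1], [4.1, 0, 0], [4.1, 0, 0], [4.1, 0, 0], [4.1, 0, 0], [4.1, 0, 0], [4.1, 0, 0], [4.1, 0, 0], [4.1, 0, 0], [4.1, 0, 0]], "gripper": [5, 5, 5, 5, 5, 5, 5, 5, 5, 5]}}

```text
time_s: 14.6
tool_pos: [0.4587, -0.0006, 0.1926]
tool_rot: [-179.9, 0.1, 95.5]
force: [1.3, -0.3, -0.2]
grip_width: 0.05
grasp_force: 0.0
```

Request:
{"method": "drive_tool", "body": {"angular": [[0, 0, -0.142], [0, 0, -0.142], [0, 0, -0.142], [0, 0, -0.142], [0, 0, -0.142], [0, 0, -0.142], [0, 0, -0.142], [0, 0, -0.142], [0, 0, -0.142], [0, 0, -0.142], [0, 0, -0.142], [0, 0, 0]], "delta_pos": [[0, 0, 0], [0, 0, 0], [0, 0, 0], [0, 0, 0], [0, 0, 0], [0, 0, 0], [0, 0, 0], [0, 0, 0], [0, 0, 0], [0, 0, 0], [0, 0, 0], [0, 0, 0]], "gripper": [5, 5, 5, 5, 5, 5, 5, 5, 5, 5, 5, 5]}}

```text
time_s: 15.8
tool_pos: [0.459, -0.0021, 0.1922]
tool_rot: [-179.9, -0.2, -174.9]
force: [0.5, -0.1, 0.1]
grip_width: 0.0499
grasp_force: 0.0
```

Run:
```python
from h import *
print(np.round(telemetry.get_obs()["qpos"],1)); togo([.4625,.0006,.083])
w=eyes.read_camera("wrist"); t=eyes.read_camera("top")
im=np.hstack([w["pixels"][80:380,120:520],t["pixels"][100:400,240:640]])
save(dict(pixels=im),"p5.png")
hsv=cv2.cvtColor(w["pixels"],cv2.COLOR_RGB2HSV)
c=np.mean([proj(w,[[.4625,.0006,.094]])[0]],0); print("expected rib px",c)
m=((hsv[...,0]>=14)&(hsv[...,0]<=32)&(hsv[...,1]>40)&(hsv[...,1]<130)&(hsv[...,2]>200)).astype(np.uint8)
n,l,s,ce=cv2.connectedComponentsWithStats(m)
for k in range(1,n):
    if s[k,4]>300: 
        q=cv2.minAreaRect(np.argwhere(l==k)[:,::-1].astype(np.float32)); b=cv2.boxPoints(q)
        W=np.array([at_z(w,x,.094)[:2] for x in b]); print(s[k],np.round(W.mean(0),4),np.round(W,3).tolist())
```

```text
[-25.4  -4.1  21.5 113.1   1.7  71.   90.6]
t 15.8 pos [ 0.459  -0.0021  0.1922] rot [-179.9   -0.2 -174.9] F [ 0.54 -0.14  0.14] w 0.0499
delta cm (tool axes) [-0.41  0.25 10.91]
expected rib px [330.82564442 251.90097642]
[ 126   20   41   69 1391] [ 0.3601 -0.1086] [[0.375, -0.121], [0.342, -0.108], [0.345, -0.097], [0.378, -0.109]]
[322 224  19  54 971] [0.4619 0.0007] [[0.446, -0.006], [0.445, 0.004], [0.478, 0.008], [0.479, -0.003]]
```

View pics/p5.png

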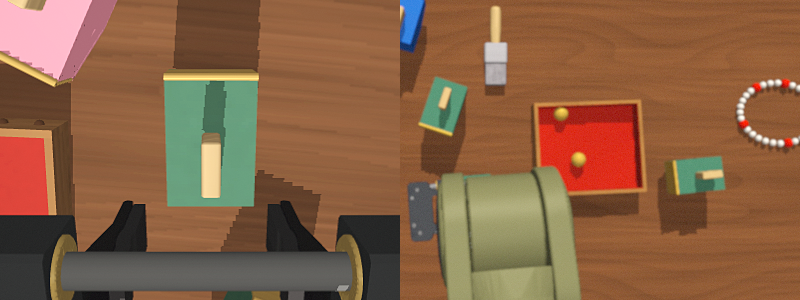

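Pot A stands upright at top-crop (698,175), and pot C's rib is under the gripper at wrist-crop (210,165), measured at (.462,.001). Grasping it.

Request:
{"method": "drive_tool", "body": {"angular": [[0, 0, 0], [0, 0, 0], [0, 0, 0], [0, 0, 0], [0, 0, 0], [0, 0, 0], [0, 0, 0], [0, 0, 0], [0, 0, 0], [0, 0, 0], [0, 0, 0], [0, 0, 0], [0, 0, 0], [0, 0, 0], [0, 0, 0], [0, 0, 0]], "delta_pos": [[-0.3, 0.27, 4], [0, 0, 4], [0, 0, 2], [0, 0, 0.8], [0, 0, 0], [0, 0, 0], [0, 0, 0], [0, 0, 0], [0, 0, 0], [0, 0, 0], [0, 0, -1], [0, 0, -2], [0, 0, -2], [0, 0, -1], [0, 0, 0], [0, 0, 0]], "gripper": [5, 5, 5, 5, 0.5, 0.5, 0.5, 0.5, 0.5, 0.5, 0.5, 0.5, 0.5, 0.5, 0.5, 0.5]}}

```text
time_s: 17.5
tool_pos: [0.4606, 0.0011, 0.1422]
tool_rot: [-179.9, -0.3, -174.9]
force: [0.3, 0.7, -2.2]
grip_width: 0.0115
grasp_force: 45.0
```

```bash
python3 weigh.py; python3 -c "
from h import *
print(np.round(telemetry.get_obs()['qpos'],1)); togo([.551,-.223,.14])"
```

```text
18.4 [0.46099553 0.00110998 0.14268939] [-3.9000e-02 -1.3900e-01 -1.7040e+00  3.5000e-02 -1.3000e-02 -9.0000e-03
 -2.6218e+01 -2.9650e+01  4.4996e+01  1.2000e-02] [0.41 0.57 0.56 0.02 0.03 0.03 0.16 0.14 0.   0.  ]
[-25.4  -1.   21.9 116.3   0.5  64.9  91.3]
t 18.4 pos [0.461  0.0011 0.1427] rot [-179.9   -0.3 -174.9] F [ 0.06  0.31 -2.03] w 0.0117
delta cm (tool axes) [ -6.98 -23.12   0.26]
```

Pot C weighs 1.70 N, so it is empty. Setting it back down untipped and moving on to pot B.

Request:
{"method": "drive_tool", "body": {"angular": [[0, 0, 0], [0, 0, 0], [0, 0, 0], [0, 0, 0], [0, 0, 0], [0, 0, 0], [0, 0, 0], [0, 0, 0], [0, 0, 0], [0, 0, 0], [0, 0, 0], [0, 0, 0], [0, 0, 0], [0, 0, 0], [0, 0, 0], [0, 0, 0.134], [0, 0, 0.134], [0, 0, 0.134], [0, 0, 0]], "delta_pos": [[0, 0, 2], [0, 0, 2.3], [0, 0, 1], [0, 0, 0.5], [0, 0, 0.1], [0, 0, 0], [0, 0, 0], [0, 0, 0], [0, 0, -1.5], [0, 0, -4], [0, 0, -4], [-4.3, 0.95, 0], [-4.3, 0.95, 0], [-4.3, 0.95, 0], [-4.3, 0.95, 0], [0, 0, 0], [0, 0, 0], [0, 0, 0], [0, 0, 0]], "gripper": [0.5, 0.5, 0.5, 0.5, 0.5, 0.5, 4, 4, 5, 5, 5, 5, 5, 5, 5, 5, 5, 5, 5]}}

```text
time_s: 20.3
tool_pos: [0.6295, 0.0545, 0.178]
tool_rot: [-179.8, -0.2, 162.1]
force: [-0.6, 0.3, -0.9]
grip_width: 0.0496
grasp_force: 0.0
```

Run:
```python
from h import *
print(np.round(telemetry.get_obs()["qpos"],1)); togo([.630,.054,.083])
w=eyes.read_camera("wrist"); save(w,"p6.png")
hsv=cv2.cvtColor(w["pixels"],cv2.COLOR_RGB2HSV)
print("expected rib px",proj(w,[[.630,.054,.094]])[0])
m=((hsv[...,0]>=14)&(hsv[...,0]<=32)&(hsv[...,1]>40)&(hsv[...,1]<130)&(hsv[...,2]>200)).astype(np.uint8)
n,l,s,ce=cv2.connectedComponentsWithStats(m)
for k in range(1,n):
    if s[k,4]>300: 
        q=cv2.minAreaRect(np.argwhere(l==k)[:,::-1].astype(np.float32)); b=cv2.boxPoints(q)
        W=np.array([at_z(w,x,.094)[:2] for x in b]); print(s[k],np.round(W.mean(0),4),np.round(W,3).tolist())
```

```text
[-27.8  19.2  25.4  91.   -8.4  72.1  71.1]
t 20.3 pos [0.6295 0.0545 0.178 ] rot [-179.8   -0.2  162.1] F [-0.59  0.33 -0.93] w 0.0496
delta cm (tool axes) [-0.1 -0.   9.5]
expected rib px [326.66129684 254.35828134]
[126   8  38  19 397] [0.4837 0.0066] [[0.481, -0.003], [0.475, 0.004], [0.487, 0.016], [0.492, 0.009]]
[   0   78  117  217 1787] [ 0.5513 -0.0807] [[0.488, -0.089], [0.486, -0.077], [0.614, -0.072], [0.617, -0.085]]
[276 150 100   6 520] [0.5752 0.0711] [[0.566, 0.046], [0.582, 0.097], [0.585, 0.096], [0.568, 0.045]]
[ 315  221   21   59 1203] [0.6275 0.0538] [[0.609, 0.054], [0.613, 0.065], [0.646, 0.054], [0.642, 0.043]]
[ 37 283  27  18 330] [ 0.6016 -0.1094] [[0.594, -0.114], [0.599, -0.099], [0.609, -0.104], [0.604, -0.12]]
[257 381  32  30 607] [ 0.7109 -0.0086] [[0.7, -0.015], [0.698, -0.001], [0.722, -0.002], [0.724, -0.016]]
```

View pics/p6.png

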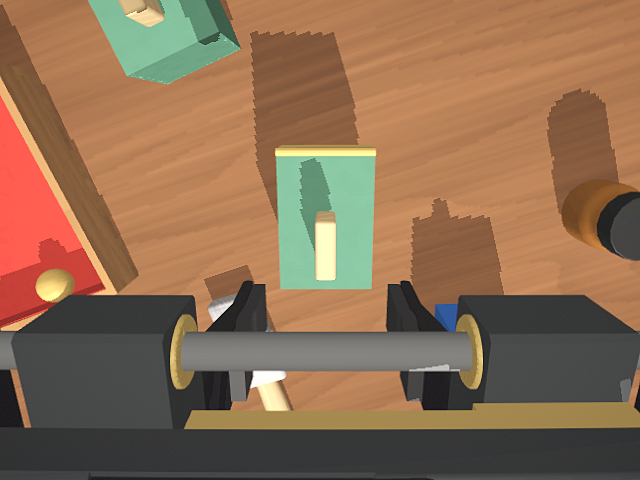

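The picture shows pot B centred, rib at (325,245), with pot C standing at (165,40). Descending to grip and lift.

Request:
{"method": "drive_tool", "body": {"angular": [[0, 0, 0], [0, 0, 0], [0, 0, 0], [0, 0, 0], [0, 0, 0], [0, 0, 0], [0, 0, 0], [0, 0, 0], [0, 0, 0], [0, 0, 0], [0, 0, 0], [0, 0, 0], [0, 0, 0], [0, 0, 0], [0, 0, 0], [0, 0, 0]], "delta_pos": [[0.15, 0, 4], [0, 0, 3], [0, 0, 1.8], [0, 0, 0.6], [0, 0, 0], [0, 0, 0], [0, 0, 0], [0, 0, 0], [0, 0, 0], [0, 0, 0], [0, 0, -1], [0, 0, -2], [0, 0, -2], [0, 0, -1], [0, 0, 0], [0, 0, 0]], "gripper": [5, 5, 5, 5, 0.5, 0.5, 0.5, 0.5, 0.5, 0.5, 0.5, 0.5, 0.5, 0.5, 0.5, 0.5]}}

```text
time_s: 21.95
tool_pos: [0.6269, 0.0547, 0.143]
tool_rot: [-179.8, -0.3, 162.1]
force: [-0.6, 0.0, -3.9]
grip_width: 0.0118
grasp_force: 45.0
```

```bash
python3 weigh.py; python3 -c "
from h import *
print(np.round(telemetry.get_obs()['qpos'],1)); togo([.551,-.223,.2])"
```

```text
22.85 [0.62749415 0.05470643 0.14371195] [ 2.6800e-01 -1.3000e-02 -3.2710e+00  3.0000e-03  5.0000e-03 -8.0000e-03
 -4.7758e+01 -3.0805e+01  4.5000e+01  1.2000e-02] [0.59 0.44 0.48 0.03 0.03 0.03 0.24 0.17 0.   0.  ]
[-27.6  20.5  25.1  93.4  -9.1  68.5  71.5]
t 22.85 pos [0.6275 0.0547 0.1437] rot [-179.8   -0.3  162.1] F [ 0.2  -0.59 -3.19] w 0.0113
delta cm (tool axes) [ -1.25 -28.8   -5.54]
```

Pot B weighs 3.27 N, so it is full. Carrying, turning and pouring as before.

Request:
{"method": "drive_tool", "body": {"angular": [[0, 0, 0], [0, 0, 0], [0, 0, 0], [0, 0, 0], [0, 0, 0], [0, 0, 0], [0, 0, 0], [0, 0, 0], [0, 0, 0], [0, 0, 0], [0, 0, 0], [0, 0, 0], [0, 0, 0]], "delta_pos": [[0, 0, -2], [0, -1, -2], [-0.1, -2, -1.6], [-0.16, -3.6, 0], [-0.16, -3.6, 0], [-0.16, -3.6, 0], [-0.16, -3.6, 0], [-0.16, -3.6, 0], [-0.16, -3.6, 0], [-0.1, -2.4, 0], [-0.1, -1.2, 0], [0, -0.6, 0], [0, 0, 0]], "gripper": [0.5, 0.5, 0.5, 0.5, 0.5, 0.5, 0.5, 0.5, 0.5, 0.5, 0.5, 0.5, 0.5]}}

```text
time_s: 24.15
tool_pos: [0.551, -0.2232, 0.2007]
tool_rot: [-179.8, -0.3, 162.0]
force: [0.7, -0.1, -4.2]
grip_width: 0.0115
grasp_force: 45.0
```

Request:
{"method": "drive_tool", "body": {"angular": [[0, 0, 0.07], [0, 0, 0.14], [0, 0, 0.14], [0, 0, 0.14], [0, 0, 0.14], [0, 0, 0.14], [0, 0, 0.14], [0, 0, 0.14], [0, 0, 0.09], [0, 0, 0], [0, 0, 0], [0, 0, 0], [0, 0, 0]], "delta_pos": [[0, 0, 0], [0, 0, 0], [0, 0, 0], [0, 0, 0], [0, 0, 0], [0, 0, 0], [0, 0, 0], [0, 0, 0], [0, 0, 0], [0, 0, 2.5], [0, 0, 2.5], [0, 0, 1], [0, 0, 0]], "gripper": [0.5, 0.5, 0.5, 0.5, 0.5, 0.5, 0.5, 0.5, 0.5, 0.5, 0.5, 0.5, 0.5]}}

```text
time_s: 25.45
tool_pos: [0.5503, -0.2211, 0.139]
tool_rot: [-179.5, -0.0, 96.9]
force: [-0.3, -0.1, -3.6]
grip_width: 0.0116
grasp_force: 45.0
```

```bash
python3 -c "
from h import *
print(np.round(telemetry.get_obs()['qpos'],1)); togo([.551,-.223,.138])"
```

```text
[-16.   18.9  42.4  99.4 -13.4  67.4  37. ]
t 25.45 pos [ 0.5503 -0.2211  0.139 ] rot [-179.5   -0.    96.9] F [-0.26 -0.08 -3.6 ] w 0.0116
delta cm (tool axes) [-0.2   0.05  0.1 ]
```

Request:
{"method": "drive_tool", "body": {"angular": [[0, -0.07, 0], [0, -0.14, 0], [0, -0.14, 0], [0, -0.14, 0], [0, -0.14, 0], [0, -0.14, 0], [0, -0.14, 0], [0, -0.14, 0], [0, -0.12, 0], [0, 0, 0], [0, 0, 0], [0, 0, 0], [0, 0, 0], [0, 0, 0], [0, 0, 0]], "delta_pos": [[0, 0, 0], [0, 0, 0], [0, 0, 0], [0, 0, 0], [0, 0, 0], [0, 0, 0], [0, 0, 0], [0, 0, 0], [0, 0, 0], [0, 0, 0], [0, 0, 0], [0, 0, 0], [0, 0, 0], [0, 0, 0], [0, 0, 0]], "gripper": [0.5, 0.5, 0.5, 0.5, 0.5, 0.5, 0.5, 0.5, 0.5, 0.5, 0.5, 0.5, 0.5, 0.5, 0.5]}}

```text
time_s: 26.95
tool_pos: [0.5508, -0.2236, 0.141]
tool_rot: [-179.5, 67.0, 97.1]
force: [0.3, -1.0, -1.5]
grip_width: 0.0115
grasp_force: 45.0
```

```bash
python3 weigh.py
python3 - <<'E'
from h import *
print(np.round(telemetry.get_obs()["qpos"],1)); togo([.551,-.223,.2])
s=eyes.read_camera("scene"); t=eyes.read_camera("top")
im=np.hstack([s["pixels"][80:380,80:480],t["pixels"][100:400,240:640]])
save(dict(pixels=im),"p7.png")
E
```

```text
27.85 [ 0.55077951 -0.22319074  0.14059433] [ 1.1300e-01  2.3600e-01 -1.7970e+00  1.4840e+00  2.1400e-01 -2.0000e-03
 -3.4418e+01 -1.7550e+01  4.5000e+01  1.2000e-02] [0.49 0.41 0.49 0.03 0.03 0.03 0.07 0.04 0.   0.  ]
[-59.5  37.1  53.9 117.3  47.6  55.9 -37.1]
t 27.85 pos [ 0.5508 -0.2232  0.1406] rot [-179.2   67.1   97.5] F [-0.03  1.14 -1.9 ] w 0.0117
delta cm (tool axes) [-5.47 -0.01 -2.33]
```

View pics/p7.png

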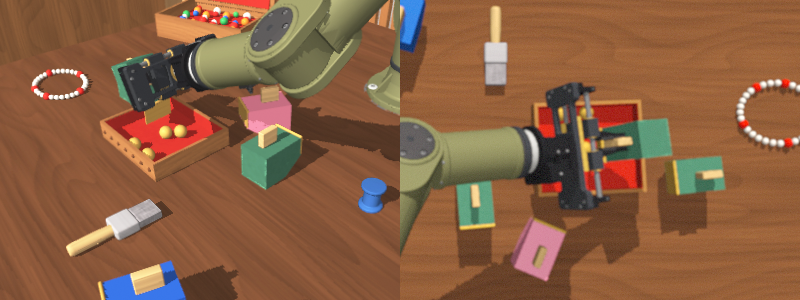

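Four beads are visible in the tray (scene crop (134,143), (148,153), (166,131), (180,131)), and the pot now weighs 1.8 N. Untilting and setting it down near its old spot.

Request:
{"method": "drive_tool", "body": {"angular": [[0, 0, 0], [0, 0, 0], [0, 0.1, 0], [0, 0.14, 0], [0, 0.14, 0], [0, 0.14, 0], [0, 0.14, 0], [0, 0.14, 0], [0, 0.14, 0], [0, 0.14, 0], [0, 0.09, 0], [0, 0, 0]], "delta_pos": [[-3.0, 0, -1.3], [-3.0, 0, -1.3], [0, 0, 0], [0, 0, 0], [0, 0, 0], [0, 0, 0], [0, 0, 0], [0, 0, 0], [0, 0, 0], [0, 0, 0], [0, 0, 0], [0, 0, 0]], "gripper": [0.5, 0.5, 0.5, 0.5, 0.5, 0.5, 0.5, 0.5, 0.5, 0.5, 0.5, 0.5]}}

```text
time_s: 29.15
tool_pos: [0.5489, -0.228, 0.2062]
tool_rot: [-179.6, 0.2, 96.3]
force: [-0.3, -0.8, -1.8]
grip_width: 0.0117
grasp_force: 45.0
```

Request:
{"method": "drive_tool", "body": {"angular": [[0, 0, 0], [0, 0, 0], [0, 0, 0], [0, 0, 0], [0, 0, 0], [0, 0, 0], [0, 0, 0], [0, 0, 0], [0, 0, 0], [0, 0, 0]], "delta_pos": [[1.7, 0.5, 0], [3.4, 1.04, 0], [3.4, 1.04, 0], [3.4, 1.04, 0], [3.4, 1.04, 0], [3.4, 1.04, 0], [3.4, 1.04, 0], [3.4, 1.04, 0], [1.7, 0.5, 0], [0, 0, 0]], "gripper": [0.5, 0.5, 0.5, 0.5, 0.5, 0.5, 0.5, 0.5, 0.5, 0.5]}}

```text
time_s: 30.15
tool_pos: [0.6007, 0.062, 0.2043]
tool_rot: [-179.6, 0.1, 97.2]
force: [-0.6, -0.4, -1.2]
grip_width: 0.0118
grasp_force: 45.0
```

```bash
python3 -c "
from h import *
print(np.round(telemetry.get_obs()['qpos'],1)); togo([.60,.06,.086])"
```

```text
[-45.3  17.3  44.8  93.6 -12.4  74.6   8.8]
t 30.15 pos [0.6007 0.062  0.2043] rot [-1.796e+02  1.000e-01  9.720e+01] F [-0.64 -0.4  -1.15] w 0.0118
delta cm (tool axes) [-0.16 -0.02 11.83]
```

Request:
{"method": "drive_tool", "body": {"angular": [[0, 0, 0], [0, 0, 0], [0, 0, 0], [0, 0, 0], [0, 0, 0], [0, 0, 0], [0, 0, 0], [0, 0, 0], [0, 0, 0], [0, 0, 0], [0, 0, 0], [0, 0, 0], [0, 0, 0], [0, 0, 0], [0, 0, 0], [0, 0, 0], [0, 0, 0]], "delta_pos": [[0, 0, 3], [0, 0, 4], [0, 0, 2.9], [0, 0, 1.4], [0, 0, 0.5], [0, 0, 0.1], [0, 0, 0], [0, 0, 0], [0, 0, 0], [0, 0, -1.5], [0, 0, -4], [0, 0, -4], [0, 0, -4], [4, 0, 0], [4, 0, 0], [4, 0, 0], [0, 0, 0]], "gripper": [0.5, 0.5, 0.5, 0.5, 0.5, 0.5, 0.5, 4, 4, 5, 5, 5, 5, 5, 5, 5, 5]}}

```text
time_s: 31.85
tool_pos: [0.5859, 0.1852, 0.2222]
tool_rot: [-179.7, -0.2, 97.4]
force: [0.8, 0.9, 0.4]
grip_width: 0.0501
grasp_force: 0.0
```

Run:
```python
from h import *
togo([.6,.06,.2])
s=eyes.read_camera("scene"); t=eyes.read_camera("top")
im=np.hstack([s["pixels"][80:380,80:480],t["pixels"][100:400,240:640]])
save(dict(pixels=im),"p8.png")
for n in ("spool","jar","brush"): print(n,[(np.round(d["centre"]),round(d["p"],2)) for d in models.search_frame(t,n)][:2])
```

```text
t 31.85 pos [0.5859 0.1852 0.2222] rot [-179.7   -0.2   97.4] F [0.77 0.92 0.42] w 0.0501
delta cm (tool axes) [-12.6   -0.2    2.18]
spool [(array([218., 331.]), 0.78)]
jar []
brush [(array([335., 159.]), 0.92)]
```

View pics/p8.png

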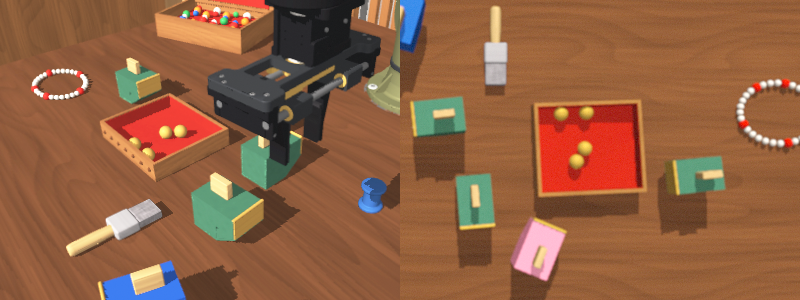

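The final view shows all three green pots upright on the bench (top crop (438,116), (475,200), (698,175)). Four beads lie on the tray floor, the spool and brush have not moved, and the gripper is clear. Handing in.

```bash
python3 -c "
from cell import env
print(env.sign_off())"
```

```text
the job is handed in; nothing more can be done
None
```

The job is handed in: the two full pots were emptied into the tray, where all four beads lie on the floor. The empty pot was weighed and set back untipped, and all three pots stand upright. The spool and brush have not moved; the jar was out of view in the last check, but the arm never worked near it. No verdict was returned at hand-in.

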